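# Close the twist-fit hood over the nested cutter canister

### The arm

A 6-joint arm with a two-finger parallel gripper is mounted at the origin on a cart in front of the work surface, level with it; the furniture and walls round the work are solid. World frame = base frame: x ahead of the robot, y to its left, z up, the work surface at z = 0. Lengths are in m, angles in rad, forces in N, time in s.
With the tool pointing down it reaches from about 0.25 to 0.775 m from the base axis. Payload 4 kg.
Tool frame: the origin (TCP) lies at the very end of the fingers, on their centre line; the grasp point (between the pads) lies 19 mm behind it (robot.tcp_to_grasp is the distance from the TCP to the grasp point, in m); z points along the fingers, y is the line along which they close (so a half turn about z gives the same grasp; the last joint's range is limited). The gripper opens to 94 mm and grips with 3 to 60 N. Pads are 16 mm wide; open, the fingers measure 119 mm over their backs; the gripper's body (75 mm by 177 mm) begins 78 mm behind the grasp point.
Start: joints at [-1.407, 0.087, 1.371, -0, 1.684, -0.103], TCP at [0.145, -0.531, 0.206] pointing down, gripper open.
Joint ranges: [-3.1, 3.1], [-0.76, 2.03], [0.27, 2.55], [-1.08, 4.22], [0.17, 2.65], [-2.57, 2.57]. Speed limits (rad/s): [2.79, 2.79, 3.14, 3.14, 3.14, 3.14].

### API

Orientations are given as [roll, pitch, yaw] about the fixed x, y, z axes, in that order (R = Rz(yaw) Ry(pitch) Rx(roll)).
In Python, from bench import robot gives the robot as it stands.
- The arm moves only by the tool advance, called after "Call:" as name(argument=value, ...) on one line, values as JSON. Schema: {"type":"object","properties":{"offsets":{"type":"array","items":{"type":"array","prefixItems":[{"type":"number"},{"type":"array","items":{"type":"number"},"minItems":3,"maxItems":3},{"type":"number"}],"minItems":3,"maxItems":3},"minItems":1,"maxItems":20},"only":{"type":"string"},"quiet":{"type":"boolean"},"lines":{"type":"string"}},"required":["offsets"],"additionalProperties":false}. offsets is a list of rows, 1 to 20 of them, each written [opening, [dx, dy, dz], turn]: the finger opening in m, then dx, dy, dz in parts of the range, where 1.0 means 1 m, then a turn about the tool's z in fractions of the full range, 1 being 2 pi rad; each row shifts and turns the commanded pose from where the row before left it, along the tool's axes as they then stand; what a row does not reach is not made up. A row lasts 1/12 s, in which the tool goes at most 0.0417 m and 0.125 rad, less where a joint would pass 70% of its speed; a pose out of reach is approached as far as the arm can. The fingers move at their own pace and stop on an object; the grip force is fixed at half the most. Time passes only in rows, so rows that do not move let the fingers close. The tool returns the time, the measured TCP pose, the force, the opening and the grip force at its end. only (a regular expression) keeps the lines of the reply that match it, lines (a string "A,B") keeps lines A to B, and quiet returns only ok. Shift and turn numbers lie between -1 and 1, and a call with a number outside is refused. Input that does not fit is refused with a message, and nothing moves.
- robot.get_obs(): the state, without advancing time (a new reading comes with each control period).
- robot.snapshot(name): name is "scene" or "top" or "wrist"; returns a dict with "color" (384x512x3 uint8, blue, green, red), "fx", "fy", "cx", "cy" (pixels), "extrinsics" (4x4, takes a point from world to camera coordinates). Camera axes: x right, y down, z forward; pixel columns grow to the right and rows downward; lengths in m; the calibration is good to about 2 mm. The wrist camera is an equidistant fisheye: a pixel r from the principal point sees the ray r / f radians off the axis. A picture is of the moment at which its call begins. There is no depth.
- robot.close_job(): hands the job in; it is judged then, once.
The state is a dict: "time": time; "joint_positions": joint angles; "qvel": joint speeds; "joint_torque": joint torques, N m; "tool_pos": TCP position; "ee_rot": TCP orientation; "wrist_force": force on the tool from outside, world axes, zero at the start; "wrist_torque": the same for the moment, N m; "width": finger opening in m; "finger_force": force on a finger pad.
Only numpy, scipy, OpenCV 4.12 (cv2) and the standard library are available. Lean on these libraries where they do the work, as an engineer would, in place of code of your own. Each camera call takes 0.05 s, during which the arm holds its last target. There are 200 camera calls.

### The job

Put the cutter canister away: set the tall open-bottomed hood over the small canister that stands in the base on the board, let it down fully onto the base with its grip bar well across the board, then turn it clockwise (seen from above) to its stop, so that the bar lines up with the long side of the board. Leave the small canister nested inside and the other things on the bench where they are, and let go.

Things in the scene. Friction and masses are not known exactly. Their poses are not given: they have to be found in the camera images.
- base: Fixed base: plywood board 150x110x12 mm (long side along base x) and on it a dark steel cup 92 mm across. Origin on the cup's axis at bench level, z up. Raised ribs on the cup mark +x and -x. The same after a half turn about z.
- base_seat (a point): Point on the base's axis at the level of its shoulder, the flat ring 42 mm above the bench where the hood's bottom edge comes to rest. Inside the shoulder a steel neck, 67 mm across outside and 60 mm inside, rises 24 mm higher (to 66 mm above the bench).
- base_lug (a point): Middle of one of the neck's two L-shaped lugs (centred on base +x and -x), which stick out to 41 mm from the axis. Each lies 9 to 16 mm above the shoulder and spans 28 deg clockwise to 15 deg counterclockwise of the x axis, seen from above; its clockwise end runs down to the shoulder and is the stop.
- hood: Loose aluminium hood, 94 mm across, 78 mm tall without its bar, hollow, open at the bottom (inside 88 mm across, 74 mm deep), about 0.3 kg; starts upright on the bench. Origin on its axis at the bottom edge, z up; x runs along the grip bar. The same after a half turn about z.
- hood_bar (a point): Centre of the black grip bar on top of the hood, 93 mm above its bottom edge: 56 mm long (hood x), 16 mm wide (y), 30 mm tall (78 to 108 mm above the bottom edge). The hood is lifted and turned by it.
- hood_tab (a point): One of the two tabs inside the hood's bottom edge, on hood +x and -x (in line with the bar): 6 mm thick, 40 deg wide, reaching in to 37 mm from the axis, 3.5 mm clear of the neck. With the bar 45 to 120 deg counterclockwise of base x (60-65 is handy) they pass the lugs; turned clockwise they slide under them and meet the stops when hood x is parallel to base x. Only friction resists.
- inner: Small closed canister, aluminium with a steel cap, 54 mm across, 93 mm tall, about 0.2 kg, standing loose in the base's cup with 3 mm clearance all round; foot 18 mm, top 111 mm above the bench. Origin on its axis at its underside, z up.
- coffee_mug: White mug, 83 mm across, 86 mm tall, a bystander at the front left. Origin under its centre.
- wax_tin: Round blue tin, 95 mm across and 38 mm tall, a bystander behind the work. Origin under its centre.
- tape_measure: Tape measure, 37x91x73 mm, standing upright, a bystander behind the work. Origin under its centre.

How it is judged:
By the outcome, as a careful person would: the job done as asked, in the order asked, and still so for the second after the job is handed in, with the robot touching nothing.
It also fails if it takes over 43 s, if anything falls off the work surface, if the arm or the gripper's body presses on something with over 40 N, if the wrist force passes 120 N, or if a joint passes its speed limit or range.

## Working session

There is one attempt and no reset: what is moved stays moved. The work goes in short steps, Python scripts to look and compute and a tool call to move; the robot and the scene stay as the last step left them, time stands still between calls to the robot, and variables do not carry over. Pictures are saved under pics/ and viewed, at most 10 in all, crops included, and the job is handed in when it is done.

```bash
ls; mkdir -p pics; python3 - <<'E'
from bench import robot
import cv2,pickle
for n in ("scene","top"):
    s=robot.snapshot(n); cv2.imwrite(f"pics/{n}0.png",s["color"]); pickle.dump(s,open(f"{n}0.pkl","wb"))
    print(n,s["fx"],s["cx"],s["cy"],s["extrinsics"].round(3).tolist() if hasattr(s["extrinsics"],"round") else s["extrinsics"])
o=robot.get_obs(); print(o["time"],o["tool_pos"],o["ee_rot"],o["width"],robot.tcp_to_grasp)
E
```

```text
bench.py
pics
scene 432.14652713760876 252.35083205311355 190.3908408749602 [[-0.794, -0.608, 0.014, 0.444], [-0.32, 0.398, -0.86, 0.202], [0.517, -0.687, -0.511, 0.846], [0.0, 0.0, 0.0, 1.0]]
top 352.7983149430009 249.37824842545814 185.24802557093372 [[-0.02, -1.0, -0.017, 0.06], [-0.984, 0.023, -0.177, 0.549], [0.177, 0.013, -0.984, 0.849], [0.0, 0.0, 0.0, 1.0]]
0.1 [ 0.14488482 -0.53005418  0.20442044] [-3.13958881e+00 -1.93258501e-04  2.66733904e-01] 0.09436020628201311 0.0188
```

View pics/top0.png

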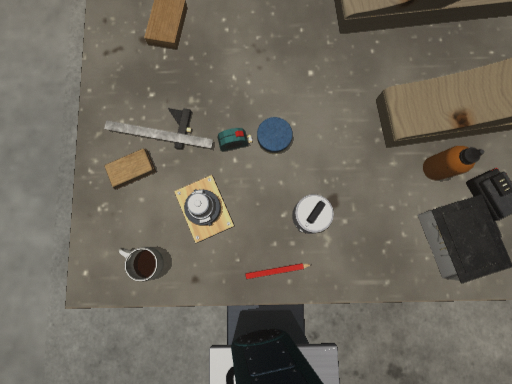

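View pics/scene0.png

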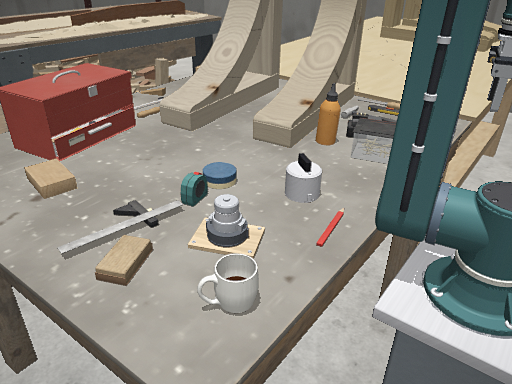

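Top view: hood at about (314,213) with its black bar pointing up and right. Board and base are centred near (203,208), tilted about 25° in the image. The mug is at (143,263), the tape at (235,138) and the tin at (275,135).

```bash
cat > h.py <<'E'
import numpy as np, cv2
def plane(s,px,z):
    px=np.atleast_2d(np.float64(px)); E=np.array(s["extrinsics"]); R,t=E[:3,:3],E[:3,3]
    d=np.c_[(px[:,0]-s["cx"])/s["fx"],(px[:,1]-s["cy"])/s["fy"],np.ones(len(px))]@R
    c=-R.T@t
    return c+d*((z-c[2])/d[:,2])[:,None]
def blob(m,near):
    n,l,st,c=cv2.connectedComponentsWithStats(m.astype(np.uint8))
    ok=[i for i in range(1,n) if st[i,4]>25]
    return l==min(ok,key=lambda i:np.hypot(*(c[i]-near)))
def outline(m): return max(cv2.findContours(m.astype(np.uint8),0,cv2.CHAIN_APPROX_NONE)[0],key=cv2.contourArea)[:,0]
E
python3 - <<'E'
from h import *; import pickle
s=pickle.load(open("top0.pkl","rb")); im=s["color"]; hsv=cv2.cvtColor(im,cv2.COLOR_BGR2HSV); g=hsv[...,2]
W=np.zeros(g.shape,bool)
def win(x,y,r): w=W.copy(); w[y-r:y+r,x-r:x+r]=1; return w
# board
m=(hsv[...,1]>70)&(hsv[...,2]>110)&win(204,208,38)
m=blob(m,(204,208)); o=cv2.convexHull(outline(m)); q=plane(s,o[:,0],.012)[:,:2]
r=cv2.minAreaRect(np.float32(q*1000)); print("board",r)
# bar
m=blob((g<70)&win(315,212,16),(315,212)); q=plane(s,outline(m),.108)[:,:2]; print("bar(top)",cv2.minAreaRect(np.float32(q*1000)),m.sum())
# hood top
m=blob((g>150)&(hsv[...,1]<60)&win(314,213,24),(314,213)); o=cv2.convexHull(outline(m)); 
q=plane(s,o[:,0],.078)[:,:2]; print("hood",cv2.minEnclosingCircle(np.float32(q*1000)),cv2.boundingRect(o))
a=np.hstack([cv2.resize(im[165:255,160:250],(390,390),interpolation=2),cv2.resize(im[170:260,270:360],(390,390),interpolation=2)])
cv2.imwrite("pics/c1.png",a)
E
```

```text
board ((498.87774658203125, 171.02706909179688), (150.82508850097656, 110.1121826171875), 22.818077087402344)
bar(top) ((472.6082458496094, -106.05575561523438), (15.35836410522461, 56.021236419677734), 53.89802932739258) 158
hood ((472.98602294921875, -107.61672973632812), 45.739784240722656) (296, 195, 38, 37)
```

View pics/c1.png

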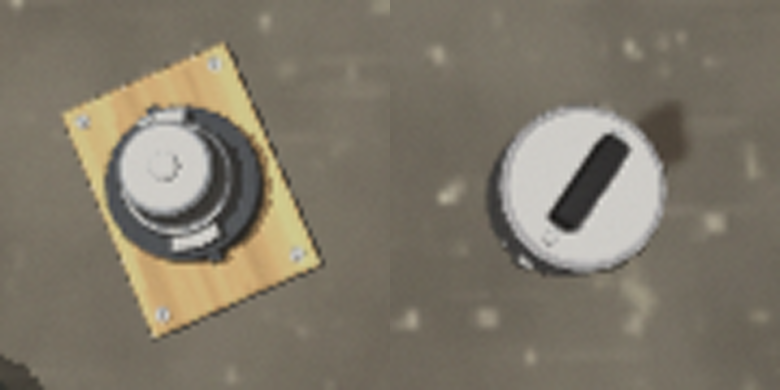

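```bash
python3 - <<'E'
from h import *; import pickle
s=pickle.load(open("top0.pkl","rb"))
print("lugs top",plane(s,[(160+160/390*90-.4,165+118/390*90-.4),(160+195/390*90-.4,165+238/390*90-.4)],.058))
print("ribs",plane(s,[(160+155/390*90-.4,165+107/390*90-.4),(160+217/390*90-.4,165+256/390*90-.4)],.042))
s=pickle.load(open("scene0.pkl","rb")); im=s["color"]; hsv=cv2.cvtColor(im,cv2.COLOR_BGR2HSV)
def win(x,y,a,b): w=np.zeros(hsv.shape[:2],bool); w[y-b:y+b,x-a:x+a]=1; return w
m=blob((hsv[...,1]>70)&(hsv[...,2]>110)&(hsv[...,0]<30)&win(228,238,45,18),(228,238))
q=plane(s,cv2.convexHull(outline(m))[:,0],.012)[:,:2]; print("board sc",cv2.minAreaRect(np.float32(q*1000)))
b=blob((hsv[...,2]<60)&win(305,162,14,14),(305,162)); o=outline(b)
print(cv2.boundingRect(o),b.sum())
m=blob((hsv[...,2]>110)&(hsv[...,1]<50)&win(303,183,22,22),(303,180)); o=outline(m);print(cv2.boundingRect(o))
cv2.imwrite("pics/c2.png",np.hstack([cv2.resize(im[145:210,270:335],(390,390),interpolation=2),cv2.resize(im[185:260,190:265],(390,390),interpolation=2)]))
E
```

```text
lugs top [[0.5344503  0.18144225 0.058     ]
 [0.46430111 0.16088106 0.058     ]]
ribs [[0.54376078 0.18710916 0.042     ]
 [0.45490601 0.15029454 0.042     ]]
board sc ((494.69134521484375, 237.1429901123047), (99.69475555419922, 10.209485054016113), 23.090900421142578)
(298, 154, 13, 18) 157
(281, 161, 44, 44)
```

View pics/c2.png

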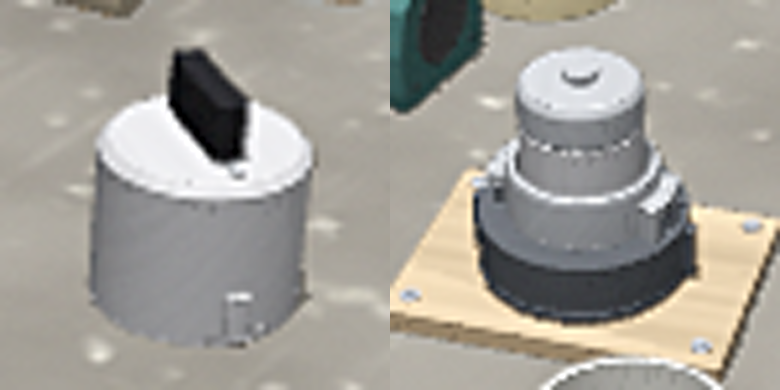

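Both crops agree: the base is at (0.499, 0.1705) with long axis +22.8°, and the hood at (0.4725, −0.1065) with its bar at −36°. The bar, lugs and canister are clearly visible. Next I move over the hood and start the turn.

Careful with the scale: turns go in shares of 2 pi rad. That gives: -0.12 rad / 6.2832 = -0.0191.

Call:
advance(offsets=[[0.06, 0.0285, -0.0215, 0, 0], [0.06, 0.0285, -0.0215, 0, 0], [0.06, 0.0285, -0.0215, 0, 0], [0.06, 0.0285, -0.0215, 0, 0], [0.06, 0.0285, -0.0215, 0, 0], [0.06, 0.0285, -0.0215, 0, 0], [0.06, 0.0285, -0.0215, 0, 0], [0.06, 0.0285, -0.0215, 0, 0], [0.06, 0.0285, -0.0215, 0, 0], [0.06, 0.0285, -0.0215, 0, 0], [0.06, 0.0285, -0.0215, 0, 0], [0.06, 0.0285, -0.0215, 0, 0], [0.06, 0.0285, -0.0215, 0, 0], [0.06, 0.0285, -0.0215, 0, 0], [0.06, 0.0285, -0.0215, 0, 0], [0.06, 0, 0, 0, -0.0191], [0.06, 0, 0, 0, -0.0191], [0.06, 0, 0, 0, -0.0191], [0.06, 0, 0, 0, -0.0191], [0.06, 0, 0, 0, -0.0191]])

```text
refused: offsets[0]: [0.06, 0.0285, -0.0215, 0, 0] is too long (schema: maxItems 3). Nothing was moved.
```

The error is about the shape of the input: rows with the three-number parts in brackets of their own. Fixing that and sending the same move.

Call:
advance(offsets=[[0.06, [0.0285, -0.0215, 0], 0], [0.06, [0.0285, -0.0215, 0], 0], [0.06, [0.0285, -0.0215, 0], 0], [0.06, [0.0285, -0.0215, 0], 0], [0.06, [0.0285, -0.0215, 0], 0], [0.06, [0.0285, -0.0215, 0], 0], [0.06, [0.0285, -0.0215, 0], 0], [0.06, [0.0285, -0.0215, 0], 0], [0.06, [0.0285, -0.0215, 0], 0], [0.06, [0.0285, -0.0215, 0], 0], [0.06, [0.0285, -0.0215, 0], 0], [0.06, [0.0285, -0.0215, 0], 0], [0.06, [0.0285, -0.0215, 0], 0], [0.06, [0.0285, -0.0215, 0], 0], [0.06, [0.0285, -0.0215, 0], 0], [0.06, [0, 0, 0], -0.0191], [0.06, [0, 0, 0], -0.0191], [0.06, [0, 0, 0], -0.0191], [0.06, [0, 0, 0], -0.0191], [0.06, [0, 0, 0], -0.0191]])

```text
time: 1.77
tool_pos: [0.4721, -0.1064, 0.2048]
ee_rot: [-3.14, 0.001, 0.873]
wrist_force: [-1.1, 0.3, 0.1]
width: 0.0599
finger_force: 0.0
```

Converted, -0.12 rad / 6.2832 = -0.0191.

Call:
advance(offsets=[[0.06, [0, 0, 0], -0.0191], [0.06, [0, 0, 0], -0.0191], [0.06, [0, 0, 0], -0.0191], [0.06, [0, 0, 0], -0.0191], [0.06, [0, 0, 0], -0.0191], [0.06, [0, 0, 0], -0.0191], [0.06, [0, 0, 0], -0.0191], [0.06, [0, 0, 0], -0.0191], [0.06, [0, 0, 0], -0.0191], [0.06, [0, 0, 0], -0.0191], [0.06, [0, 0, 0], -0.0191], [0.06, [0, 0, 0], -0.0191], [0.06, [0, 0, 0], -0.0191], [0.06, [0, 0, 0], -0.0134], [0.06, [0, 0, 0], 0]])

```text
time: 3.02
tool_pos: [0.472, -0.1067, 0.2049]
ee_rot: [-3.141, -0.001, 2.512]
wrist_force: [-0.5, -0.5, -0.3]
width: 0.0602
finger_force: 0.0
```

```bash
python3 - <<'E'
from bench import robot
o=robot.get_obs(); print(o["tool_pos"],o["ee_rot"],o["joint_positions"])
import numpy as np
y=o["ee_rot"][2]; d=np.array([.4726,-.1065])-o["tool_pos"][:2]; print(y, d@[np.cos(y),np.sin(y)], d@[np.sin(y),-np.cos(y)])
E
```

```text
[ 0.47202923 -0.10667274  0.20488673] [-3.14114462e+00 -1.04780857e-03  2.51208447e+00] [-3.39386463e-01 -5.97587457e-02  1.52065913e+00 -1.30371303e-04
  1.68182446e+00 -1.28068921e+00]
2.51208446707106 -0.0003596639483802678 0.00047566590423538845
```

Call:
advance(offsets=[[0.06, [0, 0, 0.03], 0], [0.06, [0, 0, 0.03], 0], [0.06, [0, 0, 0.03], 0], [0.06, [0, 0, 0.02], 0], [0.06, [0, 0, 0.01], 0], [0.06, [0, 0, 0], 0], [0, [0, 0, 0], 0], [0, [0, 0, 0], 0], [0, [0, 0, 0], 0], [0, [0, 0, 0], 0], [0, [0, 0, 0], 0], [0, [0, 0, 0], 0], [0, [0, 0, 0], 0], [0, [0, 0, 0], 0]])

```text
time: 4.18
tool_pos: [0.4725, -0.1069, 0.0858]
ee_rot: [-3.142, 0.001, 2.511]
wrist_force: [0.1, -0.6, 0.8]
width: 0.0156
finger_force: 30.0
```

Converted, 0.1 rad / 6.2832 = 0.0159.

Call:
advance(offsets=[[0, [0, 0, -0.02], 0], [0, [0, 0, -0.035], 0], [0, [0, 0, -0.035], 0], [0, [0, 0, -0.035], 0], [0, [0, 0, -0.025], 0], [0, [0.0142, 0.024, 0], 0], [0, [0.0142, 0.024, 0], 0], [0, [0.0142, 0.024, 0], 0], [0, [0.0142, 0.024, 0], 0], [0, [0.0142, 0.024, 0], 0], [0, [0.0142, 0.024, 0], 0], [0, [0.0142, 0.024, 0], 0], [0, [0.0142, 0.024, 0], 0], [0, [0.0142, 0.024, 0], 0], [0, [0.0142, 0.024, 0], 0], [0, [0, 0, 0], 0.0159], [0, [0, 0, 0], 0.0159], [0, [0, 0, 0], 0.0159], [0, [0, 0, 0], 0.0159], [0, [0, 0, 0], 0.0159]])

```text
time: 5.85
tool_pos: [0.4987, 0.1709, 0.2341]
ee_rot: [-3.139, -0.0, 2.006]
wrist_force: [0.8, 0.2, -2.9]
width: 0.0159
finger_force: 30.0
```

Call:
advance(offsets=[[0, [0, 0, 0], 0.0159], [0, [0, 0, 0], 0.0159], [0, [0, 0, 0], 0.0159], [0, [0, 0, 0], 0.0159], [0, [0, 0, 0], 0.0159], [0, [0, 0, 0], 0.0048], [0, [0, 0, 0], 0], [0, [0, 0, 0], 0]])

```text
time: 6.52
tool_pos: [0.4988, 0.1707, 0.2345]
ee_rot: [-3.14, 0.001, 1.482]
wrist_force: [1.0, 0.1, -3.5]
width: 0.0159
finger_force: 30.0
```

```bash
python3 - <<'E'
from bench import robot
import cv2,pickle,numpy as np
s=robot.snapshot("scene"); pickle.dump(s,open("scene1.pkl","wb")); t=robot.snapshot("top"); pickle.dump(t,open("top1.pkl","wb"))
a=cv2.resize(s["color"][110:270,150:310],(400,400),interpolation=2); b=cv2.resize(t["color"][140:270,140:270],(400,400),interpolation=2)
cv2.imwrite("pics/c3.png",np.hstack([a,b]))
print(robot.get_obs()["tool_pos"])
E
```

```text
[0.49902236 0.17074543 0.23487058]
```

View pics/c3.png

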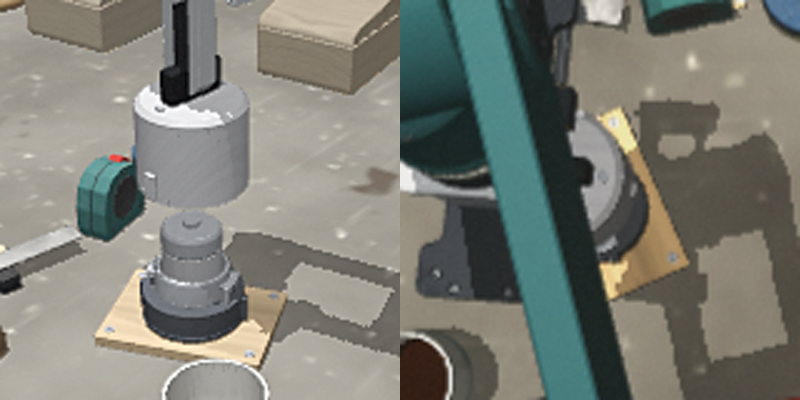

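Scene crop: the hood spans columns about 134–250 above the cup at about 140–247, upright and roughly coaxial. I'll check what coaxial should look like in pixels.

```bash
python3 - <<'E'
from h import *; import pickle
s=pickle.load(open("scene1.pkl","rb")); E=np.array(s["extrinsics"])
def pr(p): c=E[:3,:3]@p+E[:3,3]; return s["cx"]+s["fx"]*c[0]/c[2], s["cy"]+s["fy"]*c[1]/c[2]
for z in (.03,.06,.09,.185,.2): print(z,np.round(pr(np.array([.499,.1707,z])),2), np.round(pr(np.array([.499+.0061,.1707-.0079,z])),2))
g=s["color"].astype(int)
from functools import reduce
sat=g.max(2)-g.min(2); v=g.max(2)
for r in (166,172,178,198,200,202,228,232,236): print(r," ".join(f"{v[r,c]}" for c in range(198,256)))
E
```

```text
0.03 [227.46 227.95] [227.66 225.37]
0.06 [227.25 216.9 ] [227.45 214.38]
0.09 [227.03 205.49] [227.24 203.03]
0.185 [226.31 166.76] [226.54 164.54]
0.2 [226.18 160.26] [226.42 158.08]
166 170 171 173 172 175 173 111 124 131 133 139 141 142 141 145 148 149 151 151 148 149 149 151 150 154 149 151 150 153 151 150 150 150 147 145 146 145 145 143 128 139 138 135 127 128 126 126 123 119 118 110 132 185 178 177 178 176 176
172 205 167 185 182 148 126 136 124 131 133 135 140 143 145 145 146 146 147 148 150 149 150 153 152 152 153 151 150 151 150 151 151 147 146 145 145 143 145 143 141 137 136 137 136 126 124 122 120 118 114 109 133 184 175 176 174 174 174
178 53 73 62 65 63 62 80 130 129 134 145 152 137 138 142 145 148 150 150 152 152 151 151 152 152 151 150 150 149 151 151 149 146 148 147 146 142 141 140 139 141 141 142 140 136 126 124 122 119 117 109 131 181 175 175 175 174 173
198 64 66 64 59 67 132 193 182 178 176 174 175 174 175 175 177 177 155 173 158 159 158 159 159 158 135 161 158 160 160 160 148 140 158 158 155 156 158 157 147 177 176 174 176 176 176 176 176 177 177 176 175 174 175
[... 446 characters left out ...]
 179 180 184 187 193 196 194 182 174 176
228 246 237 235 236 236 238 244 252 104 89 133 131 126 128 126 128 124 129 134 140 135 137 138 140 138 139 139 138 140 138 135 135 134 131 130 117 117 115 116 112 109 114 137 105 73 79 75 77 66 77 76 150 176 173 174 173 174 177
232 229 231 232 233 236 237 241 243 178 102 50 53 61 127 133 129 127 126 125 125 124 125 127 131 133 138 154 132 134 133 134 149 137 131 121 112 126 127 128 129 125 128 129 130 101 48 51 52 63 67 64 144 162 159 159 159 159 160
236 231 233 232 233 234 234 235 240 244 104 46 54 61 61 65 64 66 65 63 58 62 71 95 98 117 128 124 124 124 126 126 130 112 111 96 89 54 53 58 60 59 57 59 57 56 51 50 49 55 68 63 152 167 164 164 166 165 166
```

Measured hood centre is column 226.3 against 226.35 predicted, and the cup is 227.6 against 227.5, so they're coaxial. Lowering now.

Call:
advance(offsets=[[0, [0, 0, 0.02], 0], [0, [0, 0, 0.02], 0], [0, [0, 0, 0.02], 0], [0, [0, 0, 0.01], 0], [0, [0, 0, 0.006], 0], [0, [0, 0, 0.005], 0], [0, [0, 0, 0.005], 0], [0, [0, 0, 0.005], 0], [0, [0, 0, 0], 0]])

```text
time: 7.37
tool_pos: [0.4991, 0.1708, 0.144]
ee_rot: [-3.141, 0.0, 1.481]
wrist_force: [-0.8, -0.0, -3.2]
width: 0.0158
finger_force: 30.0
```

Call:
advance(offsets=[[0, [0, 0, 0.004], 0], [0, [0, 0, 0.004], 0], [0, [0, 0, 0.003], 0], [0, [0, 0, 0.003], 0], [0, [0, 0, 0], 0], [0, [0, 0, 0], 0]])

```text
time: 7.87
tool_pos: [0.4991, 0.1708, 0.1302]
ee_rot: [-3.141, 0.0, 1.481]
wrist_force: [1.1, 0.1, -2.9]
width: 0.0159
finger_force: 30.0
```

Call:
advance(offsets=[[0, [0, 0, 0.002], 0], [0, [0, 0, 0.001], 0], [0, [0, 0, 0], 0], [0, [0, 0, 0], 0]])

```text
time: 8.2
tool_pos: [0.4994, 0.1708, 0.1278]
ee_rot: [3.141, -0.0, 1.481]
wrist_force: [-1.1, -0.2, -1.2]
width: 0.0161
finger_force: 30.0
```

Call:
advance(offsets=[[0, [0, 0, 0.001], 0], [0, [0, 0, 0], 0], [0, [0, 0, 0], 0]])

```text
time: 8.45
tool_pos: [0.4994, 0.1708, 0.1278]
ee_rot: [3.14, -0.0, 1.481]
wrist_force: [-2.0, -1.4, 5.5]
width: 0.0155
finger_force: 30.0
```

Seated: TCP z is 0.1278 as predicted, with 5.5 N of contact. Turning clockwise.

Converted, 0.08 rad / 6.2832 = 0.0127.

Call:
advance(offsets=[[0, [0, 0, 0], 0.0127], [0, [0, 0, 0], 0.0127], [0, [0, 0, 0], 0.0127], [0, [0, 0, 0], 0.0127], [0, [0, 0, 0], 0.0127], [0, [0, 0, 0], 0.0127], [0, [0, 0, 0], 0.0127], [0, [0, 0, 0], 0.0127], [0, [0, 0, 0], 0.0127], [0, [0, 0, 0], 0.0127], [0, [0, 0, 0], 0.0127], [0, [0, 0, 0], 0.0127], [0, [0, 0, 0], 0]])

```text
time: 9.53
tool_pos: [0.5003, 0.1708, 0.1278]
ee_rot: [3.14, -0.003, 0.519]
wrist_force: [-1.0, -0.8, 5.8]
width: 0.0158
finger_force: 30.0
```

```bash
python3 - <<'E'
from bench import robot
o=robot.get_obs(); print(o["wrist_torque"],o["joint_positions"][5])
E
```

```text
[-0.17474797  0.16988373 -0.1285843 ] 1.273465842079945
```

Call:
advance(offsets=[[0, [0, 0, 0], 0.0064], [0, [0, 0, 0], 0.0064], [0, [0, 0, 0], 0.0032], [0, [0, 0, 0], 0.0032], [0, [0, 0, 0], 0.0032], [0, [0, 0, 0], 0]])

```text
time: 10.03
tool_pos: [0.5004, 0.1722, 0.1279]
ee_rot: [-3.14, -0.005, 0.384]
wrist_force: [0.5, 3.4, 5.2]
width: 0.0157
finger_force: 30.3
```

```bash
python3 - <<'E'
from bench import robot
o=robot.get_obs(); print(o["wrist_torque"],o["ee_rot"][2])
E
```

```text
[ 0.46316906 -0.00105385  0.55850439] 0.3837191879924615
```

Converted, 0.03 rad / 6.2832 = 0.0048.

Call:
advance(offsets=[[0, [0, 0, 0], 0.0048], [0, [0, 0, 0], 0.0032], [0, [0, 0, 0], 0], [0, [0, 0, 0], 0]])

```text
time: 10.37
tool_pos: [0.5001, 0.1722, 0.1279]
ee_rot: [-3.14, -0.004, 0.335]
wrist_force: [-0.5, 2.4, 5.9]
width: 0.0161
finger_force: 30.9
```

```bash
python3 - <<'E'
from bench import robot
o=robot.get_obs(); print(o["wrist_torque"],o["ee_rot"][2])
E
```

```text
[0.36672088 0.12451915 0.60709619] 0.3347395274075802
```

At the stop: torque is saturated at 0.6 N·m and the pads are starting to slip. Let go and rise straight up.

Call:
advance(offsets=[[0.06, [0, 0, 0], 0], [0.06, [0, 0, 0], 0], [0.06, [0, 0, 0], 0], [0.06, [0, 0, 0], 0], [0.06, [0, 0, 0], 0], [0.06, [0, 0, -0.02], 0], [0.06, [0, 0, -0.035], 0], [0.06, [0, 0, -0.035], 0], [0.06, [0, 0, -0.035], 0], [0.06, [-0.03, 0.02, 0], 0], [0.06, [-0.03, 0.02, 0], 0], [0.06, [-0.03, 0.02, 0], 0], [0.06, [-0.03, 0.02, 0], 0], [0.06, [-0.03, 0.02, 0], 0], [0.06, [-0.01, 0.035, 0], 0], [0.06, [-0.01, 0.035, 0], 0], [0.06, [0, 0.04, 0], 0], [0.06, [0, 0.04, 0], 0], [0.06, [0, 0.04, 0], 0], [0.06, [0, 0.04, 0], 0]])

```text
time: 12.03
tool_pos: [0.4456, -0.1987, 0.2514]
ee_rot: [3.141, -0.0, 0.33]
wrist_force: [1.3, 0.3, 1.1]
width: 0.06
finger_force: 0.0
```

```bash
python3 - <<'E'
from bench import robot
from h import *; import pickle
t=robot.snapshot("top"); s=robot.snapshot("scene"); pickle.dump((t,s),open("end.pkl","wb"))
a=cv2.resize(s["color"][140:300,150:310],(400,400),interpolation=2); b=cv2.resize(t["color"][100:290,110:300],(400,400),interpolation=2)
cv2.imwrite("pics/c4.png",np.hstack([a,b]))
g=t["color"].max(2); w=np.zeros(g.shape,bool); w[192:222,188:218]=1
m=blob((g<70)&w,(202,206)); print(m.sum(),cv2.minAreaRect(np.float32(plane(t,outline(m),.15)[:,:2]*1000)))
E
```

```text
172 ((496.7259216308594, 168.52716064453125), (54.97842025756836, 16.709590911865234), 23.327713012695312)
```

View pics/c4.png

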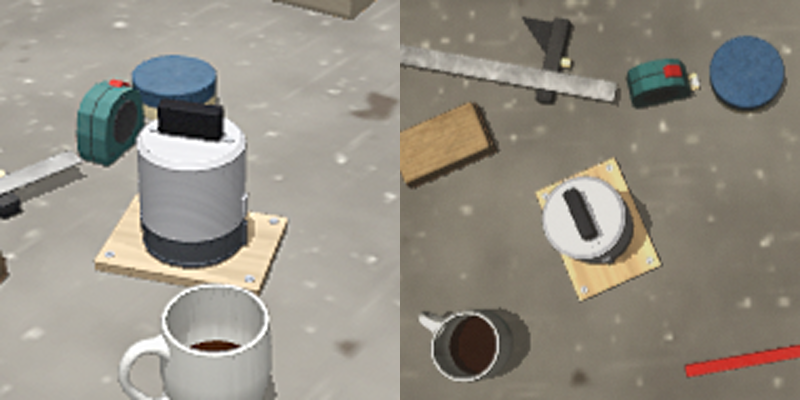

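The hood is fully down on the cup with its bar along the board's long side: 23.3° measured against 22.8° for the board. The mug, tin and tape haven't moved, and the gripper is clear.

```bash
python3 -c "
from bench import robot
print(robot.close_job())"
```

```text
the job is handed in; nothing more can be done
None
```

I set the hood over the canister, lowered it fully onto the base, turned it clockwise to its stop (bar within about 0.5° of the board's long side) and let go; the job was handed in at about 12 s, and no verdict came back.

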